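Pin the bench fence home with its ball-lock pin

ROBOT

A 6-joint arm with a two-finger parallel gripper is mounted at the origin on the work surface. World frame = base frame: x ahead of the robot, y to its left, z up, the work surface at z = 0. Lengths are in m, angles in rad, forces in N, time in s.
With the tool pointing down it reaches from about 0.275 to 1 m from the base axis. Payload 8.4 kg.
Tool frame: the origin (TCP) lies on the centre line of the jaws, within the pads' length; the fingertips stand 17 mm ahead of it and the grasp point (between the pads) lies 2 mm behind it (bot.tcp_to_tips is the y of the fingertips in the tool frame, in m); y points along the fingers, z is the direction in which the jaws open and shut, and the axes are right-handed (so a half turn about y gives the same grasp; the last joint's range is limited). The gripper opens to 85 mm and grips with 20 to 120 N. Pads are 22 mm wide; open, the fingers measure 114 mm over their backs; the gripper's body (76 mm by 85 mm) begins 54 mm behind the grasp point. The pads swing forward as they close: fully open they stand 13 mm farther back than shut.
Start: joints at [-1.129, 0.353, 1.633, -0, 1.155, -0.002], TCP at [0.268, -0.564, 0.248] pointing down, gripper open.
Joint ranges: [-2.63, 2.63], [-0.92, 2.1], [0.06, 2.66], [-1.3, 4.44], [0, 2.69], [-3.02, 3.02]. Speed limits (rad/s): [2.22, 2.22, 2.79, 3.14, 3.14, 3.14].

INTERFACE

Orientations are given as a unit quaternion [x, y, z, w].
In Python, from workcell import bot, hand, kinematics, get_obs, vision, hand_in gives the robot as it stands. The module is installed in compiled form; this text tells all that it offers. Calls block until the motion is done:
- bot.reach(position, orientation): joint-space move of the TCP to a pose.
- bot.servo_line(position, ori=None, velocity=0.15): straight line of the TCP; ori=None keeps the orientation; velocity is the mean speed in m/s.
- bot.goto_joints(angles): joint-space move.
- hand.move_gripper(opening, strength=None): finger opening in m; strength is the grip in N (None keeps the last); returns when the fingers have stopped.
- bot.dwell(seconds).
- kinematics.solve_ik(position, orientation): joint angles nearest the present ones, or None.
- get_obs(): the state.
- vision.read_camera(name): name is "side" or "top" or "wrist"; returns a dict with "frame" (420x560x3 uint8, red, green, blue), "intrinsics" (3x3 intrinsics, pixels), "view" (4x4, takes a point from world to camera coordinates). Camera axes: x right, y down, z forward; pixel columns grow to the right and rows downward; lengths in m; the calibration is good to about 2 mm. A picture is of the moment at which its call begins. There is no depth.
A pose or a line that the arm cannot do raises bot.IKError and nothing moves.
- hand_in(): hands the job in, once; it reports no verdict.
The state is a dict: "time_s": time; "joint_pos": joint angles; "joint_vel": joint speeds; "joint_efforts": joint torques, N m; "position": TCP position; "orientation": TCP orientation; "wrist_force": force on the tool from outside, world axes, zero at the start; "ft_torque": the same for the moment, N m; "gripper_width": finger opening in m.
Only numpy, scipy, OpenCV 4.12 (cv2) and the standard library are available. Lean on these libraries where they do the work, as an engineer would, in place of code of your own. Each camera call takes 0.05 s, during which the arm holds its last target.

TASK

Push the wooden fence until its tongue is fully home against the stop inside the grey bracket, then take the ball-lock pin from its wooden stand and put it down through the bracket with its button pressed until the handle sits flush on the bracket. Let go so that the button springs out and the pin is locked; work gently, pushing the fence with no more than 25 N and the pin with no more than 40 N, and leave the jar, the mug and the tray where they are.

Things in the scene. Friction and masses are not known exactly. Their poses are not given: they have to be found in the camera images.
- bracket: Grey steel bracket fixed to the bench: base plate 110 x 120 x 6 mm, two level ears (80 x 76 mm) one above the other between two side cheeks. Origin on the bench under the hole axis, z up, x the way the tongue slides home (away from the fence). Upper ear 54 to 66 mm above the bench, lower ear 30 to 40 mm, an 18 mm round hole through each on the z axis; open space below.
- bracket_hole (a point): Centre of the mouth of the bracket's upper hole, on its upper face, 66 mm above the bench.
- fence: Upright wooden board 18 mm thick, 120 mm wide, 4 to 62 mm above the bench, across the bracket's x axis on its -x side. Clamped to a flat aluminium tongue that slides stiffly (about 4 N) along bracket x between the ears; starts 25 to 50 mm short of home. Axes are the bracket's; origin on the bench, 108 mm along +x from the fence's outer face. Pushing it with over 25 N damages it.
- fence_push (a point): Centre of the fence's outer face, 33 mm above the bench: push here along bracket +x. At home a solid stop halts the tongue (resistance rises sharply) and its 18 mm hole lines up with the ears'. The clamp setting differs by up to 18 mm either way each time, so at home this point is 90 to 126 mm from the hole axis: home is found by feel, not from the pose.
- stand: Dark wooden block 80 x 80 x 62 mm fixed to the bench, origin at the centre of its underside, with a 25 mm hole down the middle in which the pin stands. It and the jar may be on either side of the bracket.
- pin_grip (a point): Middle of the ball-lock pin's round ribbed handle (30 mm diameter, 40 mm tall), on its axis 20 mm above the handle's underside; z along the pin, up to the button. Pin mass about 0.2 kg. It stands in the stand's hole, the handle resting on the block's top.
- pin_seat (a point): Centre of the handle's underside, to sit flush on the bracket. Below it a 16 mm shank, 57.5 mm long, chamfered tip. Four balls stick out 3 mm from the shank 37.5 to 43.5 mm below this point; while out they cannot pass an 18 mm hole: lowered into the upper hole the pin rests on them and stands with this point 43.5 mm above the hole's mouth. Seated, the balls lie below the lower ear.
- pin_top (a point): Centre of the upper face of the push button, 18 mm diameter, on top of the handle: 47 mm above the handle's underside when out, 42 mm when fully in.
- pin_button (a joint): How far the button is pressed, m: 0 out (balls out), 0.005 fully in (balls in; they clear the holes from about 0.0035). Spring up to 6 N; up to about 15 N while the balls carry the push. Pressing with shut fingers on the standing pin draws the balls in and pushes it down in one go; over 40 N of pin on bracket is damage. Balls caught inside a hole keep the button in.
- jar: Bystander: white jar with a steel cap, 68 mm diameter, 85 mm tall, on the bench. Leave it alone.
- mug: Bystander: blue mug, 80 mm diameter, 90 mm tall, on the bench beyond the bracket, to one side. Leave it alone.
- tray: Bystander: empty plywood tray 110 x 150 x 40 mm on the bench beyond the bracket, to one side. Leave it alone.
Things that resemble listed ones, but are neither listed nor needed, are in the scene too. Several things look just like the part that bears pin_grip: the one meant starts farthest to the robot's right.

How it is judged:
On the way:
1. the button is held in while the shank slides down through the bracket's upper ear (value of joint pin_button above 0.003 m and horizontal distance between pin_seat and bracket_hole below 0.008 m and z of pin_seat in the frame of bracket below 0.1 m), for 0.05 s.
At the end, for the whole second after the job is handed in: The pin stands upright (within 0.08 rad) in the bracket, its handle's underside at most 2.5 mm above the upper face and within 3 mm of the hole's centre, its button out (less than 1 mm pressed: the balls are locked), the fence's outer face within 130 mm of the hole axis, all still (z of pin_seat in the frame of bracket between 0.063 and 0.0685 m and horizontal distance between pin_seat and bracket_hole below 0.003 m and angle between pin_seat's own z axis and vertical below 0.08 rad and value of joint pin_button below 0.001 m and horizontal distance between fence_push and bracket below 0.13 m and linear speed of fence below 0.01 m/s and linear speed of pin below 0.02 m/s); the robot touches nothing.
It fails at once if the fence is pushed with more than 25 N (contact force between fence and the fingers above 25 N or contact force between fence and the arm above 25 N).
It fails at once if the pin is pressed on the bracket with more than 40 N (contact force between pin and bracket above 40 N).
It fails at once if the jar is disturbed (distance of jar from where it was at the start of the episode above 0.02 m).
It fails at once if the mug is disturbed (distance of mug from where it was at the start of the episode above 0.02 m).
It fails at once if the tray is disturbed (distance of tray from where it was at the start of the episode above 0.02 m).
It also fails if it takes over 72 s, if anything falls off the work surface, if the arm or the gripper's body presses on something with over 40 N, if the wrist force passes 120 N, or if a joint passes its speed limit or range.

## Working session

There is one attempt and no reset: what is moved stays moved. The work goes in short steps, each a Python script; the robot and the scene stay as the last script left them, time stands still between calls to the robot, and variables do not carry over. Pictures are saved under pics/ and viewed, and the job is handed in when it is done.

```bash
mkdir -p pics; python3 - <<'E'
from workcell import *
import cv2,numpy as np,pickle
o=get_obs();print(o['time_s'],o['position'],o['orientation'],o['wrist_force'])
for n in ['side','top','wrist']:
    d=vision.read_camera(n);pickle.dump(d,open(f'{n}0.pkl','wb'))
    cv2.imwrite(f'pics/{n}0.png',cv2.cvtColor(d['frame'],cv2.COLOR_RGB2BGR))
    V=d['view'];print(n,np.round(d['intrinsics'],1).tolist(),np.round(-V[:3,:3].T@V[:3,3],3),np.round(V[:3,:3],3).tolist())
print(get_obs()['time_s'])
E
```

```text
0.0 [ 0.26818231 -0.56406193  0.24758602] [-0.15570352  0.690231   -0.68931226  0.1555191 ] [ 0.28952065 -0.51731794  0.83563982]
side [[425.7, 0.0, 274.7], [0.0, 425.7, 199.9], [0.0, 0.0, 1.0]] [0.504 0.521 0.627] [[-0.986, -0.165, -0.002], [-0.115, 0.7, -0.705], [0.118, -0.695, -0.709]]
top [[405.2, 0.0, 285.4], [0.0, 405.2, 205.0], [0.0, 0.0, 1.0]] [0.504 0.014 0.922] [[-0.012, -0.999, 0.045], [-0.993, 0.007, -0.117], [0.117, -0.046, -0.992]]
wrist [[293.6, 0.0, 281.1], [0.0, 293.6, 210.1], [0.0, 0.0, 1.0]] [ 0.343 -0.529  0.373] [[0.43, -0.903, -0.001], [-0.856, -0.407, 0.318], [-0.288, -0.136, -0.948]]
0.15
```

View pics/side0.png

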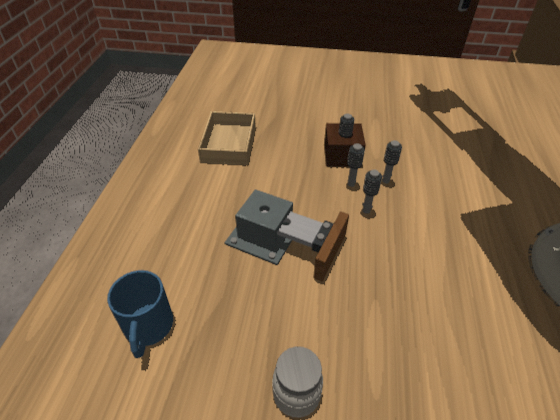

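View pics/top0.png

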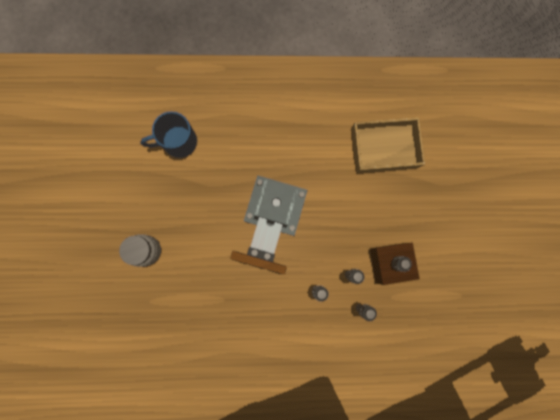

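View pics/wrist0.png

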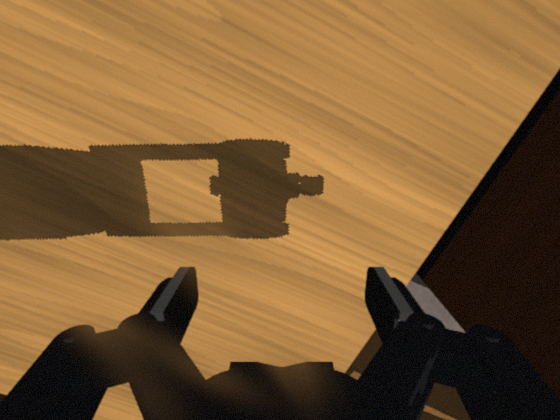

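The side and top views show the bracket (top image about 276,203), the fence (258,262), and the stand with its pin (402,264). Three loose look-alike pins stand at (356,276), (321,293) and (369,313), the jar is at (138,250), the mug at (172,132) and the tray at (388,147). The stand pin is farthest right. I'll enlarge the areas that matter.

```bash
cat > h.py <<'E'
import numpy as np,cv2,pickle
def ray(d,u,v,z):
    K=d['intrinsics'];V=d['view'];R=V[:3,:3];c=-R.T@V[:3,3]
    w=R.T@np.linalg.inv(K)@np.array([u,v,1.]);return c+w*(z-c[2])/w[2]
def proj(d,p):
    q=d['view'][:3,:3]@np.asarray(p)+d['view'][:3,3];q=d['intrinsics']@q;return q[:2]/q[2]
def crop(d,n,u0,v0,u1,v1,s):
    im=cv2.cvtColor(d['frame'],cv2.COLOR_RGB2BGR)[v0:v1,u0:u1]
    cv2.imwrite(f'pics/{n}.png',cv2.resize(im,None,fx=s,fy=s,interpolation=cv2.INTER_CUBIC))
E
python3 - <<'E'
from h import *
t=pickle.load(open('top0.pkl','rb'));s=pickle.load(open('side0.pkl','rb'))
crop(t,'t1',225,170,325,280,5);crop(t,'t2',300,230,430,330,6);crop(s,'s1',220,100,410,280,4)
E
```

```text
(no output)
```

View pics/t1.png

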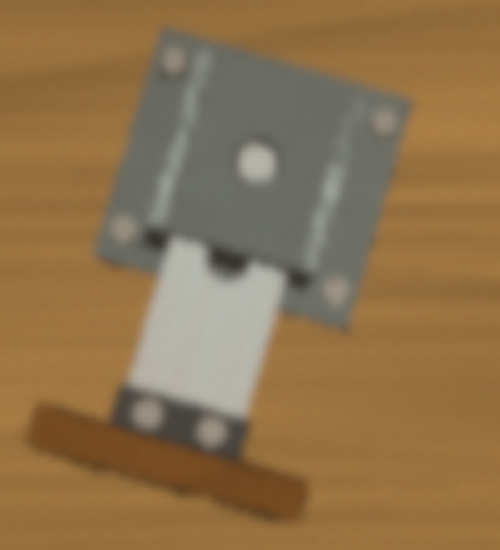

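View pics/t2.png

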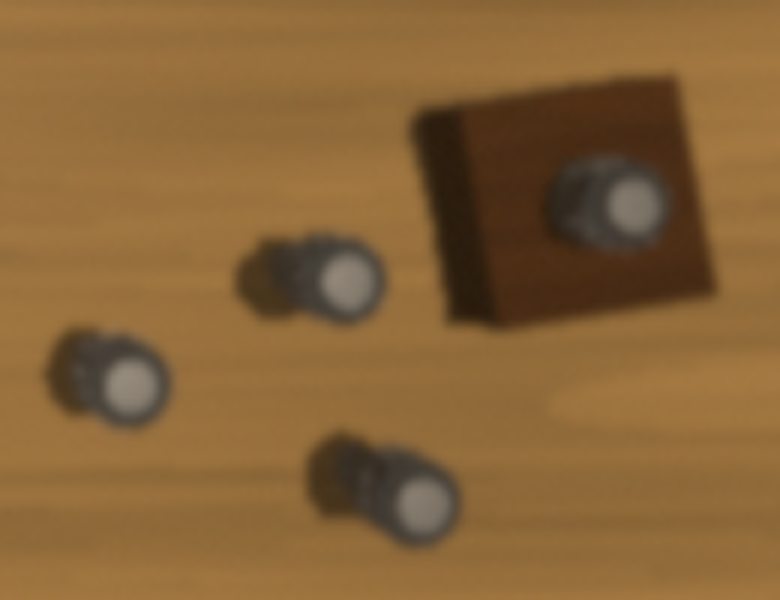

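View pics/s1.png

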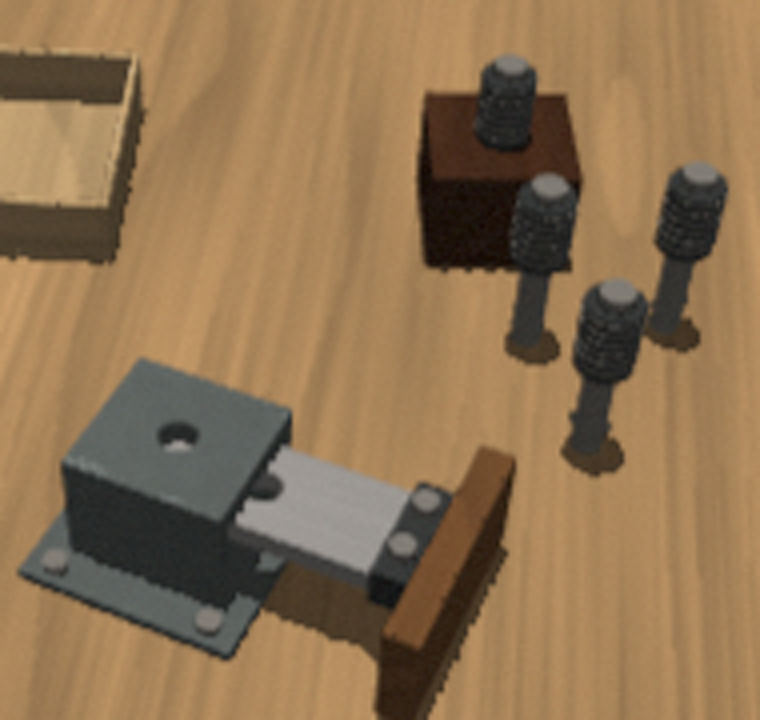

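```bash
python3 - <<'E'
from h import *
t=pickle.load(open('top0.pkl','rb'));s=pickle.load(open('side0.pkl','rb'))
T=lambda a,z:ray(t,a[0]/5+225,a[1]/5+170,z)
U=lambda a,z:ray(t,a[0]/6+300,a[1]/6+230,z)
S=lambda a,z:ray(s,a[0]/4+220,a[1]/4+100,z)
P=lambda *a:print(*[np.round(x,4) for x in a])
P('hole',T((256,163),.066),S((178,436),.066))
c=[T(a,.006) for a in [(165,28),(412,100),(347,328),(97,257)]]
P('plate',*c); 
for i in range(4):
    e=c[(i+1)%4]-c[i];P(np.linalg.norm(e),np.degrees(np.arctan2(e[1],e[0])))
f=[T(a,.062) for a in [(40,403),(308,480),(298,520),(28,440)]]
P('fence',*f);
for i in range(4):
    e=f[(i+1)%4]-f[i];P(np.linalg.norm(e),np.degrees(np.arctan2(e[1],e[0])))
g=[S(a,.062) for a in [(487,447),(515,458),(400,650)]];P('fenceS',*g)
P('button',U((636,206),.109),S((511,65),.109))
for a,b in [((350,283),(551,187)),((130,387),(619,293)),((424,503),(701,174))]:P('loose',U(a,.1045),S(b,.1045))
k=[U(a,.062) for a in [(460,105),(676,77),(716,293),(498,327)]];P('stand',*k,sum(k)/4)
P('jar',ray(t,137,250,.085))
E
```

```text
Traceback (most recent call last):
numpy._core._exceptions._UFuncNoLoopError: ufunc 'multiply' did not contain a loop with signature matching types (dtype('<U4'), dtype('float64')) -> None
```

```bash
python3 - <<'E'
from h import *
t=pickle.load(open('top0.pkl','rb'));s=pickle.load(open('side0.pkl','rb'))
T=lambda a,z:ray(t,a[0]/5+225,a[1]/5+170,z)
U=lambda a,z:ray(t,a[0]/6+300,a[1]/6+230,z)
S=lambda a,z:ray(s,a[0]/4+220,a[1]/4+100,z)
P=lambda *a:print(*[x if isinstance(x,str) else np.round(x,4) for x in a])
P('hole',T((256,163),.066),S((178,436),.066))
c=[T(a,.006) for a in [(165,28),(412,100),(347,328),(97,257)]]
P('plate',*c); 
for i in range(4):
    e=c[(i+1)%4]-c[i];P(np.linalg.norm(e),np.degrees(np.arctan2(e[1],e[0])))
f=[T(a,.062) for a in [(40,403),(308,480),(298,520),(28,440)]]
P('fence',*f);
for i in range(4):
    e=f[(i+1)%4]-f[i];P(np.linalg.norm(e),np.degrees(np.arctan2(e[1],e[0])))
g=[S(a,.062) for a in [(487,447),(515,458),(400,650)]];P('fenceS',*g)
P('button',U((636,206),.109),S((511,65),.109))
for a,b in [((350,283),(551,187)),((130,387),(619,293)),((424,503),(701,174))]:P('loose',U(a,.1045),S(b,.1045))
k=[U(a,.062) for a in [(460,105),(676,77),(716,293),(498,327)]];P('stand',*k,sum(k)/4)
P('jar',ray(t,137,250,.085))
E
```

```text
hole [ 0.6096 -0.0061  0.066 ] [ 0.6112 -0.0035  0.066 ]
plate [0.6797 0.0336 0.006 ] [ 0.6457 -0.0795  0.006 ] [ 0.5416 -0.048   0.006 ] [0.5747 0.0647 0.006 ]
0.118 -106.7284
0.1088 163.1979
0.1175 73.5953
0.1095 -16.5096
fence [0.5092 0.0855 0.062 ] [ 0.4756 -0.0268  0.062 ] [ 0.4591 -0.0224  0.062 ] [0.4938 0.0904 0.062 ]
0.1172 -106.6291
0.0171 165.0795
0.1181 72.8901
0.0161 -17.9077
fenceS [ 0.4718 -0.0233  0.062 ] [ 0.4589 -0.0185  0.062 ] [0.5006 0.0967 0.062 ]
button [ 0.4772 -0.2656  0.109 ] [ 0.4772 -0.261   0.109 ]
loose [ 0.4528 -0.1688  0.1045] [ 0.4527 -0.1647  0.1045]
loose [ 0.4199 -0.094   0.1045] [ 0.4195 -0.0903  0.1045]
loose [ 0.3805 -0.1911  0.1045] [ 0.3793 -0.1873  0.1045]
stand [ 0.5121 -0.2199  0.062 ] [ 0.5211 -0.2984  0.062 ] [ 0.4448 -0.3091  0.062 ] [ 0.4341 -0.2304  0.062 ] [ 0.478  -0.2644  0.062 ]
jar [0.5125 0.2768 0.085 ]
```

```bash
cat >> h.py <<'E'
from scipy.spatial.transform import Rotation as Ro
Q0=np.array([-0.15570352,0.690231,-0.68931226,0.1555191])
YAW=np.radians(-16.6); BX=np.array([np.cos(YAW),np.sin(YAW),0]); BY=np.array([-np.sin(YAW),np.cos(YAW),0])
def down(psi):
    "tool down, tool x (or -x) horizontal dir at angle psi"
    y=np.array([0,0,-1.]);x=XS*np.array([np.cos(psi),np.sin(psi),0]);z=np.cross(x,y)
    return Ro.from_matrix(np.c_[x,y,z]).as_quat()
M0=Ro.from_quat(Q0).as_matrix()
_c=np.array([.343-.268,-.529+.564])
XS=np.sign(M0[:2,0]@_c) if abs(M0[:2,0]@_c)>abs(M0[:2,2]@_c) else 1.
def st(o): return 't%.2f p%s F%s g%.4f'%(o['time_s'],np.round(o['position'],4),np.round(o['wrist_force'],1),o['gripper_width'])
E
python3 - <<'E'
from h import *
from workcell import *
print(np.round(M0,3),XS)
hole=np.array([.6104,-.0048,0])
q=down(YAW)
for d in (.17,.09):
  for z in (.25,.046):
    for qq in (q,down(YAW+np.pi)):
      p=hole-d*BX;p[2]=z;r=kinematics.solve_ik(p,qq);print(d,z,None if r is None else np.round(r,2))
E
```

```text
[[-0.903 -0.001  0.429]
 [-0.429  0.001 -0.903]
 [-0.    -1.    -0.001]] -1.0
0.17 0.25 [ 0.09  0.07  1.99 -0.    1.08  1.95]
0.17 0.25 [ 0.09  0.07  1.99 -0.    1.08 -1.19]
0.17 0.046 [ 0.09  0.41  2.15 -0.    0.59  1.95]
0.17 0.046 [ 0.09  0.41  2.15 -0.    0.59 -1.19]
0.09 0.25 [ 0.04  0.2   1.84 -0.    1.1   1.9 ]
0.09 0.25 [ 0.04  0.2   1.84 -0.    1.1  -1.24]
0.09 0.046 [ 0.04  0.49  1.99 -0.    0.67  1.9 ]
0.09 0.046 [ 0.04  0.49  1.99 -0.    0.67 -1.24]
```

```bash
python3 - <<'E'
from h import *
from workcell import *
hole=np.array([.6104,-.0048,0]);q=down(YAW)
P=lambda d,z:hole-d*BX+[0,0,z]
hand.move_gripper(0.0)
bot.reach(P(.172,.25),q)
bot.servo_line(P(.172,.046),velocity=.2)
F0=get_obs()['wrist_force'];print(st(get_obs()))
d=.172;log=[];bx0=None
bot.servo_line(P(.156,.046),velocity=.04);d=.156
while d>.078:
    step=.001 
    if log and log[-1][1]>6.5: step=.0005
    d-=step
    bot.servo_line(P(d,.046),velocity=.02)
    o=get_obs();F=-(o['wrist_force']-F0)@BX
    log.append((round((hole-o['position'])@BX,4),round(F,1)))
    if F>11: break
print(log);print(st(get_obs()))
E
```

```text
t4.35 p[0.4461 0.0443 0.0466] F[0.2 1.  0.5] g0.0002
[(np.float64(0.1551), np.float64(0.4)), (np.float64(0.154), np.float64(0.6)), (np.float64(0.1529), np.float64(-0.5)), (np.float64(0.1522), np.float64(1.4)), (np.float64(0.1516), np.float64(3.8)), (np.float64(0.1502), np.float64(4.2)), (np.float64(0.1491), np.float64(4.2)), (np.float64(0.148), np.float64(4.0)), (np.float64(0.147), np.float64(3.1)), (np.float64(0.146), np.float64(2.9)), (np.float64(0.1449), np.float64(4.0)), (np.float64(0.1439), np.float64(3.0)), (np.float64(0.1428), np.float64(2.5)), (np.float64(0.1418), np.float64(3.7)), (np.float64(0.1408), np.float64(2.5)), (np.float64(0.1398), np.float64(3.3)), (np.float64(0.1388), np.float64(2.4)), (np.float64(0.1378), np.float64(3.8)), (np.float64(0.1369), np.float64(2.8)), (np.float64(0.1359), np.float64(2.9)), (np.float64(0.1349), np.float64(3.3)), (np.float64(0.1339), np.float64(3.5)), (np.float64(0.1329), np.float64(3.8)), (np.float64(0.1319), np.float64(3.8)), (np.float64(0.1309), np.float64(2.9)), (np.float64(0.1299), np.float64(3.3)), (np.float64(0.1288), np.float64(3.5
[... 222 characters left out ...]
.float64(3.8)), (np.float64(0.1218), np.float64(3.4)), (np.float64(0.1209), np.float64(4.4)), (np.float64(0.1199), np.float64(2.9)), (np.float64(0.1189), np.float64(2.4)), (np.float64(0.1179), np.float64(4.0)), (np.float64(0.1169), np.float64(3.0)), (np.float64(0.1159), np.float64(2.8)), (np.float64(0.1149), np.float64(3.0)), (np.float64(0.1139), np.float64(2.8)), (np.float64(0.1129), np.float64(3.2)), (np.float64(0.1119), np.float64(3.9)), (np.float64(0.1109), np.float64(3.2)), (np.float64(0.1099), np.float64(2.5)), (np.float64(0.1094), np.float64(4.6)), (np.float64(0.1094), np.float64(8.9)), (np.float64(0.1094), np.float64(12.2))]
t17.15 p[0.5055 0.0264 0.0459] F[-11.7   3.8   8.2] g0.0000
```

```bash
cat >> h.py <<'E'
PSI=np.radians(50)
def shot(n):
    from workcell import vision,get_obs
    d=vision.read_camera(n.split('_')[0]);o=get_obs();d['tcp']=o['position'];pickle.dump(d,open(n+'.pkl','wb'))
    cv2.imwrite(f'pics/{n}.png',cv2.cvtColor(d['frame'],cv2.COLOR_RGB2BGR));return d
E
python3 - <<'E'
from h import *
from workcell import *
p=get_obs()['position']
bot.servo_line(p-.02*BX,velocity=.1)
p=p-.02*BX;p[2]=.2
bot.servo_line(p,velocity=.3)
hand.move_gripper(.085)
bot.reach([.4772,-.2633,.186],down(PSI))
shot('wrist_1');shot('top_1');print(st(get_obs()))
E
```

```text
t20.59 p[ 0.4774 -0.2627  0.1861] F[-0.7 -0.2  0.2] g0.0848
```

View pics/wrist_1.png

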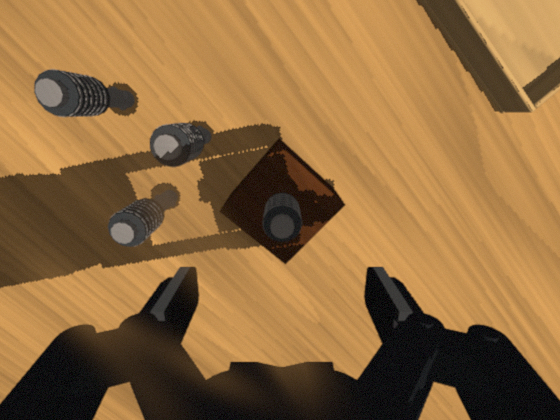

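View pics/top_1.png

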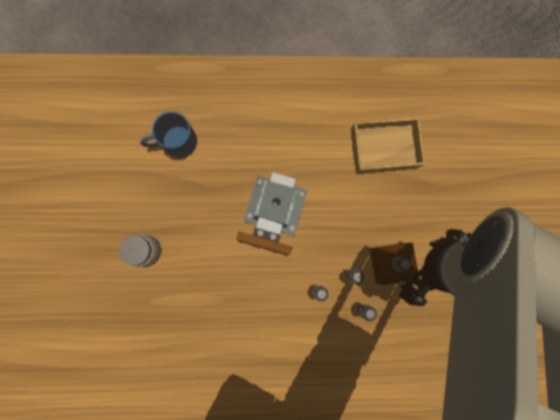

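Wrist view: the stand pin's button is at about (283,228), close to the jaws' midline (column 281). In the top view the tongue sticks out of the far side of the bracket and the hole at (276,202) now looks dark, so the tongue is home.

```bash
python3 - <<'E'
from h import *
w=pickle.load(open('wrist_1.pkl','rb'));t=pickle.load(open('top_1.pkl','rb'))
crop(w,'w1c',240,170,330,260,6);crop(t,'t1c',240,165,310,235,8)
print(np.round(ray(w,283,228,.109),4),np.round(proj(w,[*w['tcp'][:2],.109]),1))
E
```

```text
[ 0.4787 -0.2638  0.109 ] [280.7 228.1]
```

View pics/w1c.png

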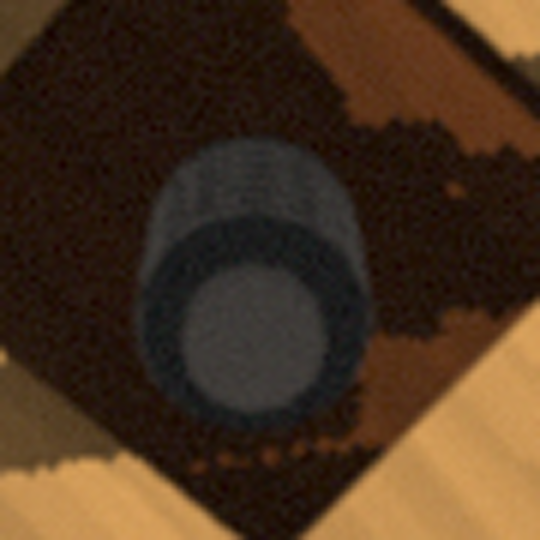

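View pics/t1c.png

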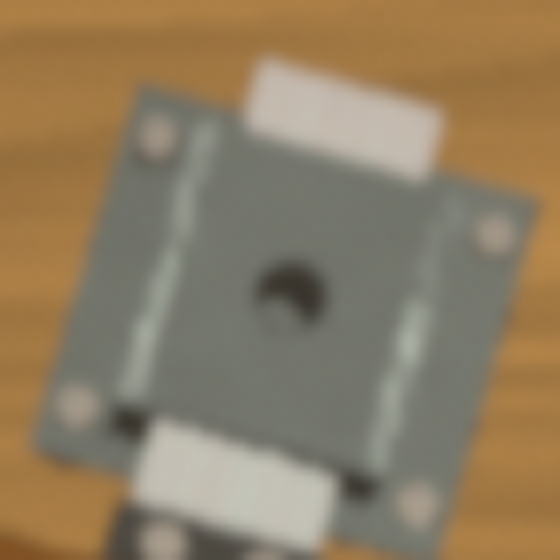

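```bash
python3 - <<'E'
from h import *
from workcell import *
bot.servo_line([.4774,-.2627,.24],velocity=.3)
bot.reach([.6104,-.0048,.143],down(PSI))
bot.dwell(.2)
w=shot('wrist_2');print(st(get_obs()))
crop(w,'w2c',230,170,340,260,6)
print(np.round(ray(w,282.5,226.2,.066),4))
E
```

```text
t22.34 p[ 0.6105 -0.0059  0.1435] F[0.5 0.1 0.6] g0.0849
[ 0.6124 -0.0058  0.066 ]
```

View pics/w2c.png

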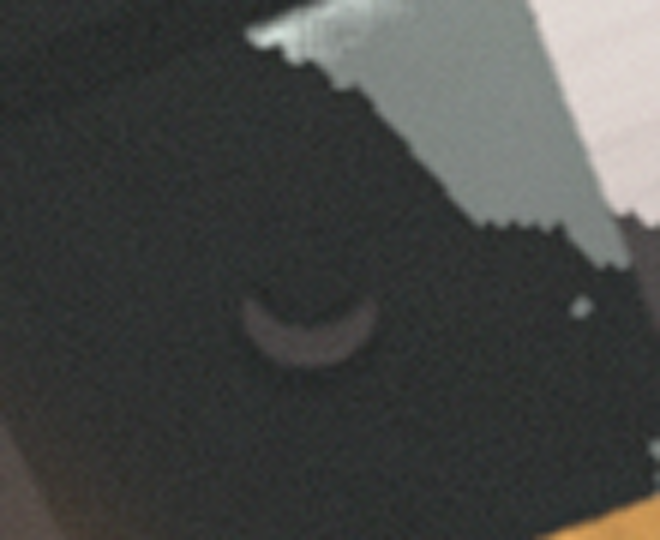

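```bash
python3 - <<'E'
from h import *
w=pickle.load(open('wrist_2.pkl','rb'))
im=w['frame'][190:250,250:320].astype(float)
im=np.clip((im-15)*4.5,0,255).astype(np.uint8)
cv2.imwrite('pics/w2e.png',cv2.resize(im[:,:,::-1],None,fx=10,fy=10,interpolation=cv2.INTER_CUBIC))
E
```

```text
(no output)
```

View pics/w2e.png

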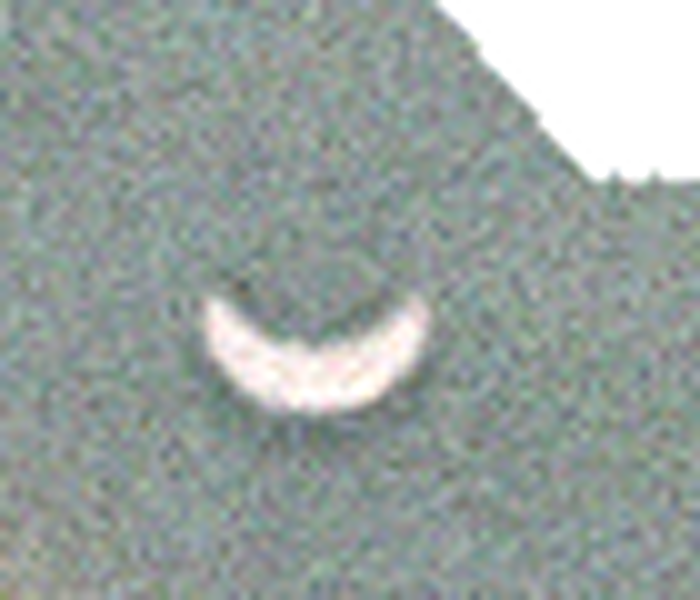

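```bash
python3 - <<'E'
from h import *
def ov(d,n,h,u0,v0,u1,v1,s,gain,off):
    im=np.clip((d['frame'][v0:v1,u0:u1,::-1].astype(float)-off)*gain,0,255).astype(np.uint8)
    im=cv2.resize(im,None,fx=s,fy=s,interpolation=cv2.INTER_CUBIC)
    for z,c in [(.066,(0,0,255)),(.054,(0,255,0)),(.041,(255,0,0)),(.030,(0,255,255))]:
        pts=np.array([(proj(d,[h[0]+.009*np.cos(a),h[1]+.009*np.sin(a),z])+.5-[u0,v0])*s for a in np.linspace(0,6.3,60)])
        cv2.polylines(im,[pts.astype(np.int32)],True,c,1)
    cv2.imwrite(f'pics/{n}.png',im)
w=pickle.load(open('wrist_2.pkl','rb'));t=pickle.load(open('top_1.pkl','rb'))
# wrist: rim circle centre estimate
for rc in [(281.7,220.0),(281.7,219.5)]:print(np.round(ray(w,*rc,.066),4))
h=ray(w,281.7,219.6,.066);ov(w,'w2o',h,250,190,320,250,8,4.5,15)
ht=ray(t,(291+4)/8+240-.5,(297+4)/8+165-.5,.066);print(ht);ov(t,'t1o',ht,262,188,292,218,18,2,30)
E
python3 -c "
import cv2,numpy as np
a=cv2.imread('pics/w2o.png')[:,:];b=cv2.imread('pics/t1o.png');print(a.shape,b.shape)"
```

```text
[ 0.6151 -0.0016  0.066 ]
[ 0.6154 -0.0013  0.066 ]
[ 0.61064582 -0.00650944  0.066     ]
(480, 560, 3) (540, 540, 3)
```

View pics/w2o.png

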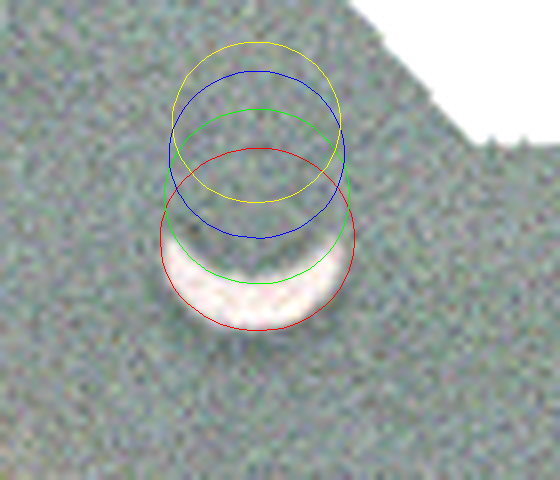

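View pics/t1o.png

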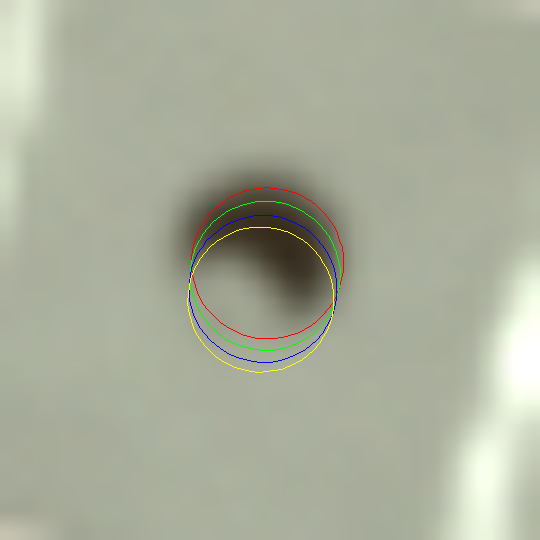

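```bash
cat > ov.py <<'E'
from h import *
def ov(d,n,h,u0,v0,u1,v1,s,gain,off,zs=((.066,(0,0,255)),(.052,(0,255,0)),(.042,(255,0,0)),(.030,(0,255,255)))):
    im=np.clip((d['frame'][v0:v1,u0:u1,::-1].astype(float)-off)*gain,0,255).astype(np.uint8)
    im=cv2.GaussianBlur(cv2.resize(im,None,fx=s,fy=s,interpolation=cv2.INTER_CUBIC),(0,0),s*.7)
    a=im.copy()
    for z,c in zs:
        pts=np.array([(proj(d,[h[0]+.009*np.cos(a),h[1]+.009*np.sin(a),z])+.5-[u0,v0])*s for a in np.linspace(0,6.3,60)])
        cv2.polylines(im,[pts.astype(np.int32)],True,c,1)
    cv2.imwrite(f'pics/{n}.png',np.hstack([a,im]))
E
python3 - <<'E'
from ov import *
w=pickle.load(open('wrist_2.pkl','rb'))
ov(w,'w2p',[.6108,-.0052],255,200,305,250,8,5.5,28)
E
```

```text
(no output)
```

View pics/w2p.png

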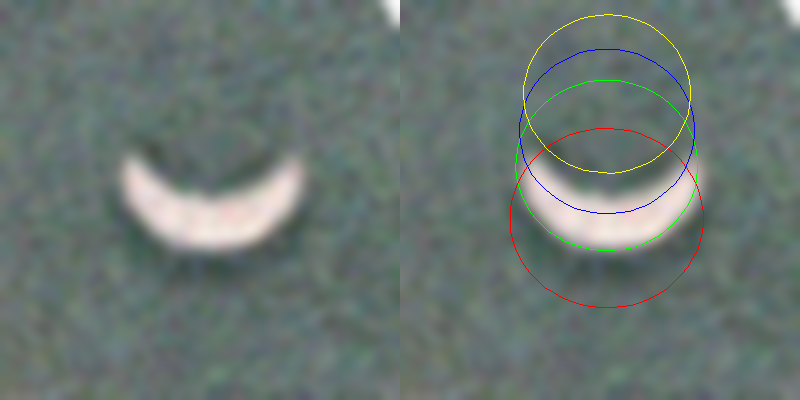

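```bash
python3 - <<'E'
from h import *
from workcell import *
w=pickle.load(open('wrist_1.pkl','rb'));pin=ray(w,282.5,226.2,.109)[:2];print(pin)
q=down(PSI)
bot.servo_line([.6105,-.0059,.2],velocity=.3)
bot.reach([*pin,.19],q)
bot.servo_line([*pin,.13],velocity=.15)
o=get_obs();e=o['position'][:2]-pin;print('err',e)
bot.servo_line([*(pin-e),.083],velocity=.08);print(st(get_obs()))
hand.move_gripper(.02,strength=60);o=get_obs();print(st(o))
p=o['position']
bot.servo_line([p[0],p[1],.215],velocity=.15);print(st(get_obs()))
shot('wrist_3');shot('side_3')
E
```

```text
[ 0.47931016 -0.26245944]
err [0.00060905 0.00045923]
t25.08 p[ 0.4789 -0.263   0.0831] F[-0.5 -0.5  0. ] g0.0850
t25.63 p[ 0.4789 -0.263   0.0835] F[-1.1  0.2  6.3] g0.0288
t26.67 p[ 0.4783 -0.2627  0.214 ] F[ 0.7 -0.  -2.7] g0.0287
```

View pics/wrist_3.png

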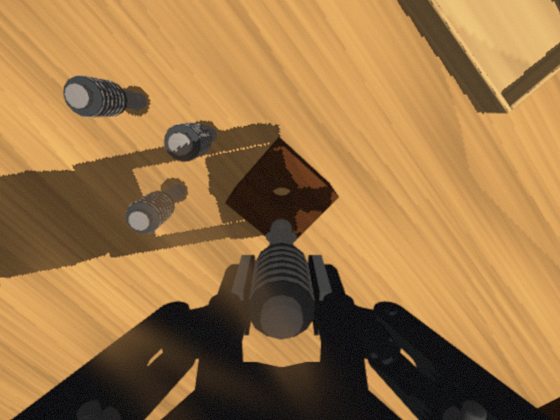

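View pics/side_3.png

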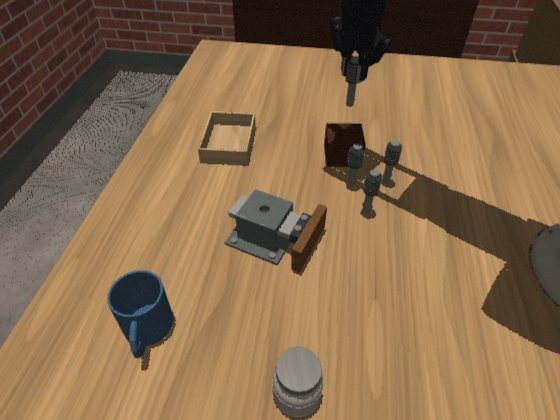

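Pin gripped. The wrist view shows it upright between the pads, with the shank at about (281,232) and the stand hole now empty. The side view shows the tongue through the bracket and the jar, mug and tray unmoved. Next I carry it to the hole and lower it by feel.

```bash
cat >> h.py <<'E'
def fine(bot,get_obs,xy,z,v=.05):
    c=np.array(xy,float)
    for _ in range(2):
        bot.servo_line([*c,z],velocity=v);e=get_obs()['position'][:2]-xy;c=c-e
        if np.hypot(*e)<.0003: break
    return c
E
python3 - <<'E'
from h import *
from workcell import *
tg=np.array([.6104,-.0057]);q=down(PSI)
bot.reach([*tg,.215],q)
bot.servo_line([*tg,.155],velocity=.15)
c=fine(bot,get_obs,tg,.152);print(c-tg,st(get_obs()))
F0=get_obs()['wrist_force'];z=.152;log=[]
while z>.1285:
    z-=.0015;bot.servo_line([*c,z],velocity=.04);o=get_obs()
    f=o['wrist_force']-F0;log.append((round(o['position'][2],4),*np.round(f,1).tolist()))
    if f[2]>6 or np.hypot(*f[:2])>12: break
for l in log:print(*l)
print(st(get_obs()));shot('side_4');s=shot('wrist_4')
E
```

```text
[-8.68452734e-05 -9.16473423e-05] t28.93 p[ 0.61   -0.0055  0.1523] F[-0.1  0.3 -2.5] g0.0289
0.1503 0.1 0.5 0.4
0.1488 -0.0 -0.2 0.0
0.1474 -0.6 -1.1 -0.1
0.1459 -1.1 -0.3 -0.0
0.1444 0.1 -0.2 0.7
0.1432 0.5 0.9 1.8
0.1416 2.8 0.7 0.9
0.14 3.7 2.7 -0.0
0.1385 4.9 2.0 0.2
0.137 4.4 3.3 1.5
0.1355 4.2 3.1 0.4
0.1339 4.1 2.2 1.3
0.1325 3.8 2.8 1.0
0.131 4.9 2.8 1.5
0.1305 1.8 3.7 9.6
t32.68 p[ 0.6109 -0.0056  0.1305] F[1.7 4.  7.1] g0.0286
```

View pics/side_4.png

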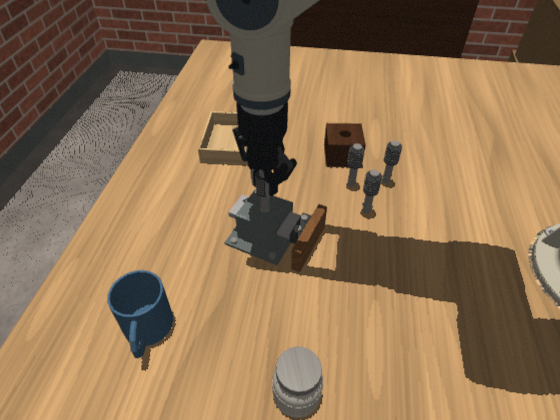

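The pin stopped at TCP z 0.1305, where it should rest on its balls (0.131 expected), not on the face (0.145). I'll release it, rise and check.

```bash
python3 - <<'E'
from h import *
from workcell import *
hand.move_gripper(.08);o=get_obs();print(st(o));p=o['position']
bot.servo_line([p[0],p[1],.225],velocity=.2)
w=shot('wrist_5');shot('side_5');print(st(get_obs()))
print(np.round(proj(w,[.6108,-.0052,.1565]),1),np.round(proj(w,[*w['tcp'][:2],.1565]),1))
E
```

```text
t33.33 p[ 0.6101 -0.0059  0.1293] F[0.2 0.3 0.2] g0.0801
t34.06 p[ 0.609  -0.0059  0.2232] F[ 0.6 -0.2  0.4] g0.0803
[281.5 231.4] [280.4 233.4]
```

View pics/wrist_5.png

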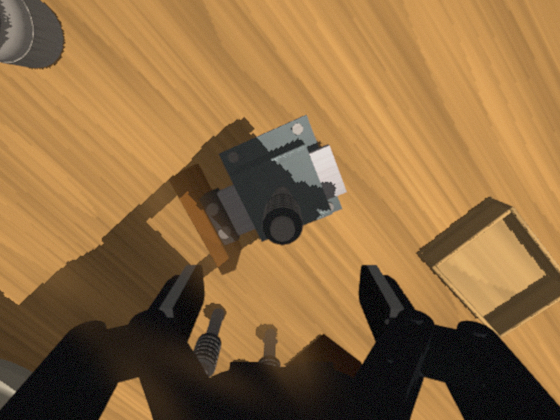

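View pics/side_5.png

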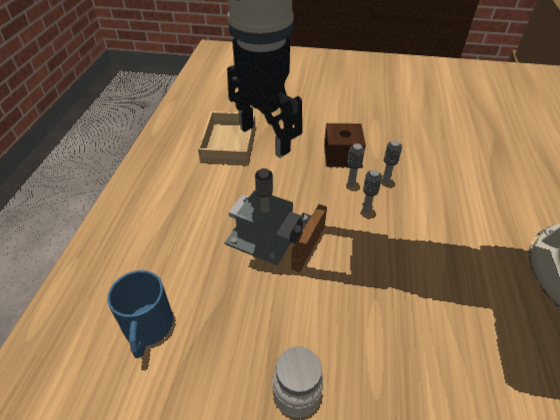

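The pin stands upright in the hole; the wrist view has the button at about (284,226) and the side view has the pin at (264,180). I'll locate the button exactly before pressing.

```bash
python3 - <<'E'
from h import *
w=pickle.load(open('wrist_5.pkl','rb'));s=pickle.load(open('side_5.pkl','rb'))
im=np.clip((w['frame'][190:255,250:320].astype(float)-10)*3.5,0,255).astype(np.uint8)
a=cv2.resize(im[:,:,::-1],None,fx=7,fy=7,interpolation=cv2.INTER_CUBIC)
im=s['frame'][160:220,240:290];b=cv2.resize(np.clip(im*1.8,0,255).astype(np.uint8)[:,:,::-1],(379,455),interpolation=cv2.INTER_CUBIC)
cv2.imwrite('pics/c5.png',np.hstack([a[:455],b[:455,:300]]))
print(np.round(ray(w,284,226,.1565),4))
E
```

```text
[ 0.6148 -0.0032  0.1565]
```

View pics/c5.png

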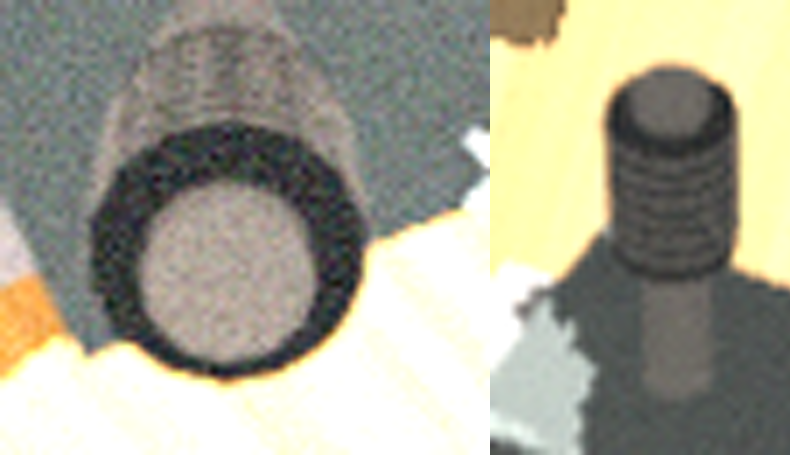

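```bash
python3 - <<'E'
from h import *
from workcell import *
tg=np.array([.6112,-.0048])
hand.move_gripper(0.0)
c=fine(bot,get_obs,tg,.182);bot.dwell(.2);print(st(get_obs()))
F0=get_obs()['wrist_force'];z=.182;log=[];why='end'
while z>.1215:
    z-=.001 if (z<.131 or z>.166) else .002
    bot.servo_line([*c,z],velocity=.04);o=get_obs()
    f=o['wrist_force']-F0;log.append((round(z,4),round(o['position'][2],4),*np.round(f,1).tolist()))
    if f[2]>(14 if z<.129 else 23) or np.hypot(*f[:2])>15: why='force';break
for l in log:print(*l)
print(why,st(get_obs()));shot('side_6')
E
```

```text
t36.00 p[ 0.6114 -0.0048  0.1824] F[-0.3  0.8  0.2] g0.0001
0.181 0.181 -0.5 -1.2 0.1
0.18 0.1799 -0.1 -1.0 1.2
0.179 0.1789 0.4 -0.8 -0.5
0.178 0.1779 0.4 -1.8 -0.9
0.177 0.1769 0.2 -1.0 -0.8
0.176 0.1759 -0.0 -0.7 -0.0
0.175 0.1749 0.4 -2.0 0.2
0.174 0.1739 0.4 0.1 0.4
0.173 0.173 0.2 -0.7 1.0
0.172 0.1721 -0.2 -1.8 2.8
0.171 0.1711 0.4 0.1 3.9
0.17 0.17 1.4 -0.6 3.4
0.169 0.1692 -0.9 -0.9 4.9
0.168 0.1674 -0.2 0.2 0.3
0.167 0.1666 1.2 -0.4 -0.2
0.166 0.1659 0.7 -1.0 0.2
0.164 0.1638 0.1 0.4 -0.2
0.162 0.1618 0.1 -0.1 -0.9
0.16 0.1598 0.2 -0.7 -0.4
0.158 0.1578 -0.7 -1.4 0.2
0.156 0.1558 -0.1 -0.5 -1.0
0.154 0.1538 0.5 -0.7 -0.6
0.152 0.1519 1.0 -0.6 -0.1
0.15 0.1498 0.1 -0.7 -0.9
0.148 0.1478 0.2 -0.8 -1.3
0.146 0.1458 0.1 -1.4 0.2
0.144 0.1438 -0.7 -1.5 0.4
0.142 0.1418 0.6 -1.1 1.1
0.14 0.1399 0.3 -1.2 0.1
0.138 0.1378 -0.8 -0.7 -0.8
0.136 0.1358 -0.1 -0.5 -0.7
0.134 0.1338 -0.0 -0.4 0.1
0.132 0.1318 -0.3 -1.5 0.1
0.13 0.1298 -0.1 -0.3 0.5
0.129 0.129 0.4 -1.0 1.9
0.128 0.1281 -0.9 -1.7 1.7
0.127 0.1271 -0.6 -0.2 2.7
0.126 0.1261 -0.5 0.0 4.8
0.125 0.1252 -1.7 -0.9 6.4
0.124 0.125 -3.4 -0.8 11.8
0.123 0.1249 -6.1 -1.5 20.9
force t46.25 p[ 0.6114 -0.0048  0.1249] F[-6.4 -0.7 21.1] g-0.0001
```

View pics/side_6.png

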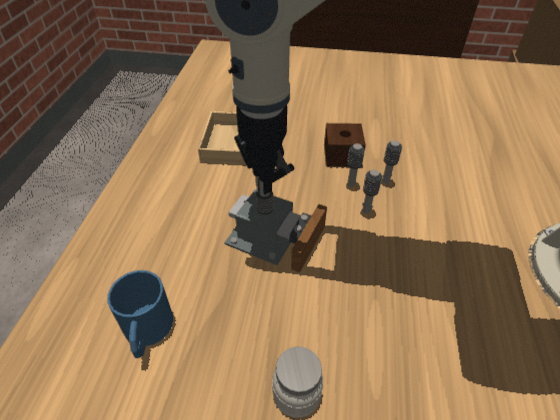

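```bash
python3 - <<'E'
from h import *
from workcell import *
p=get_obs()['position']
bot.servo_line([p[0],p[1],.2],velocity=.12)
w=shot('wrist_7')
bot.reach([.45,-.2,.3],down(PSI));bot.dwell(.3)
s=shot('side_7');t=shot('top_7');print(st(get_obs()))
a=cv2.resize(s['frame'][170:270,215:335,::-1],None,fx=3.3,fy=3.3,interpolation=cv2.INTER_CUBIC)
b=cv2.resize(t['frame'][165:265,230:320,::-1],None,fx=3.3,fy=3.3,interpolation=cv2.INTER_CUBIC)
cv2.imwrite('pics/c7.png',np.hstack([a,b]))
for d in (s,t):
  for z in (.108,.113): print(z,np.round(proj(d,[.6108,-.0050,z]),1))
E
```

```text
t48.60 p[ 0.4503 -0.1997  0.2997] F[ 0.2  0.2 -0.3] g-0.0001
0.108 [264.4 191.9]
0.113 [264.3 189.8]
0.108 [276.1 199.5]
0.113 [276.2 199.2]
```

View pics/c7.png

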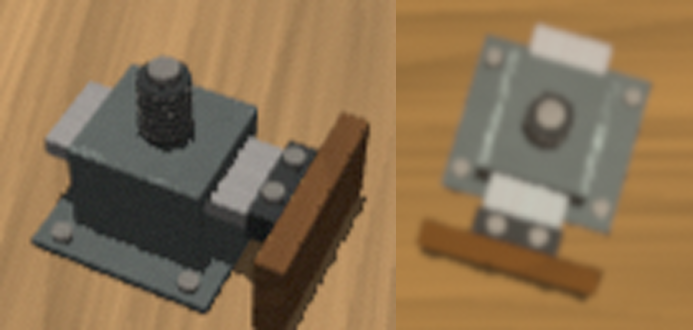

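View pics/side_7.png

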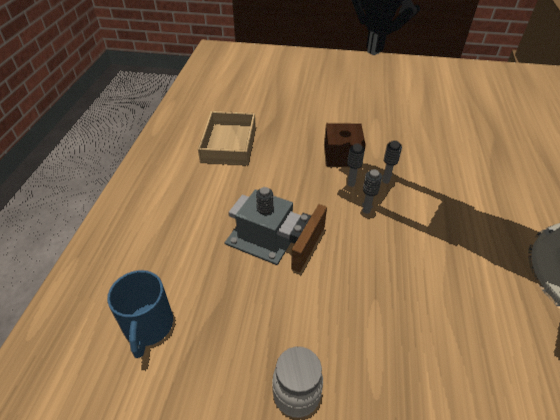

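View pics/wrist_7.png

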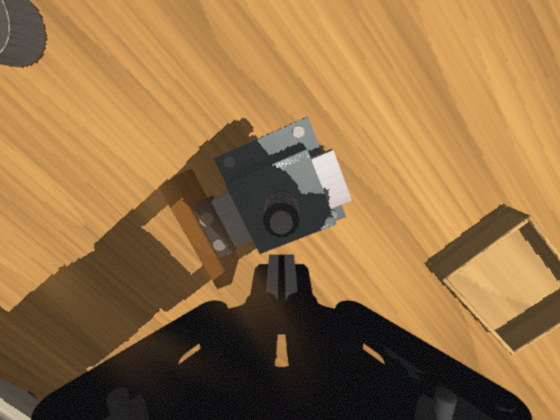

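The pin's handle sits flush on the bracket (side crop: handle base about (165,140)), and nothing else has moved. I'll check whether the button is out.

```bash
python3 - <<'E'
from h import *
s=pickle.load(open('side_7.pkl','rb'))
s0=pickle.load(open('side0.pkl','rb'))
f=lambda d,u0,v0:cv2.resize(d['frame'][v0:v0+40,u0:u0+30,::-1],None,fx=12,fy=12,interpolation=cv2.INTER_CUBIC)
cv2.imwrite('pics/c8.png',np.hstack([f(s,250,180),f(s0,333,107)]))
print('hole',proj(s,[.6108,-.0050,.066]),'handle rim',proj(s,[.6108,-.005,.106]))
print('stand btn',proj(s0,[.4772,-.261,.109]),proj(s0,[.4772,-.261,.104]))
E
```

```text
hole [264.83846869 208.45418188] handle rim [264.41434309 192.72048405]
stand btn [347.7542589  116.25024704] [347.47527547 118.22231263]
```

View pics/c8.png

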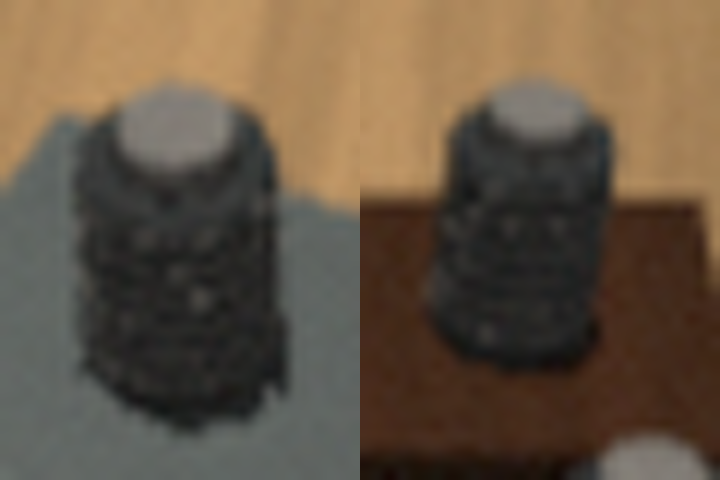

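The button centre is at row 190.4. Corrected by the hole reference, 190.3 is predicted when out and 192.4 when in, so it has sprung out.

```bash
python3 -c "
from workcell import *
hand_in();print(get_obs()['time_s'])"
```

```text
the job is handed in; nothing more can be done
the job is handed in; nothing more can be done
```

The fence is home against its stop, and the pin is through the bracket with its handle flush and its button sprung out. I handed the job in after about 49 s on the robot's clock. Hand-in gives no verdict, so these are my own checks.

- **Fence:** I pushed it about 42 mm along the bracket's x axis at 3–4 N. It stopped dead and I halted the push at 12 N. The wrist and top views showed the tongue's hole lined up with the ears' holes.
- **Pin:** I took it from the stand and lowered it in. It came to rest on its balls at the expected height, tool point at 0.1305 m against 0.131 m expected, and I let go.
- **Press:** I pressed the button with shut fingers. The balls let go at about 5 N and the pin dropped ahead of the fingers. They met the button again at the height expected for a seated pin and pressed it fully in. The tool point stopped at 0.125 m, as expected for a flush handle, with a peak force of 21 N.
- **Last look:** With the arm withdrawn, the pin stood upright and flush. The button's image row was 190.4, against 190.3 predicted for out and 192.4 for in. The jar, mug, tray and loose pins looked unmoved.

**Disagreements:** The side and top cameras differed by up to about 4 mm in y. I relied on the wrist camera and on feel for the fit instead. During insertion there was a steady sideways force of about 5 N, a sign that I was roughly 0.5–1 mm off centre.

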